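Fit the dissolver shaft to the bench drive

TASK

Set up the bench drive for a run: squeeze the spring-clip sensor open, take it off its rest and clip it, pushed well down and upright, on the top edge of the guard plate that stands on the drive, and let go of it. Then lift the shaft with the toothed disc out of the stand, put its foot into the drive's slotted hub, turn it until the key slips into the slot, and push it fully home against the ejector spring, collar down on the hub. Finish while still gripping the shaft and pressing it home; leave the paddle shaft in the stand and do not shift or knock over the jar, bottle, beaker, cup or tub standing about.

Things in the scene. Friction and masses are not known exactly. Their poses are not given: they have to be found in the camera images.
- drive: White gearbox on a blue foot plate, 180 x 230 x 60 mm high, fixed to the table; origin at the centre of its underside, z up. On its top stand a guard plate and the slotted hub.
- guard_edge (a point): Middle of the top edge of the guard plate, 100 mm above the table, axes as the drive's. The plate is upright steel sheet, 3 mm thick (drive's y), 120 mm long (drive's x), rising 40 mm above the gearbox, 105 mm to the drive's -y side of the hub axis.
- hub_mouth (a point): Centre of the hub's top opening, 96 mm above the table, axes as the drive's. Hub: fixed steel collar, 46 mm across, 36 mm high, 18 mm bore. One keyway slot, 8 mm wide, runs through its wall over its full height; it points anywhere within 0.6 rad either side of the drive's +x (not reported: see it from above or feel for it by turning the lightly pressed shaft).
- ejector (a joint): Spring plunger at the bottom of the bore, travel in m: 0 = up (its top 22 mm below the mouth), grows as it is pressed down, 0.012 when the shaft is fully home; pushes back with 5 N at 0 and 11 N fully home, so an unheld shaft is pushed back up.
- rotor: Toothed-disc shaft, steel, 112 mm tall, 0.22 to 0.34 kg, standing in one of the stand's two holes. Origin at its foot's end, z up the shaft, x towards its key. By height: shaft 16 mm diameter, tapered tip (0-34 mm); key 6 mm wide, face 11.5 mm from the axis (12-30); collar 34 mm diameter (34-42); disc 65 mm across (70-74, teeth to 81). A small dark stud on the disc, 23 mm out, lies above the key.
- rotor_head (a point): Middle of the disc shaft's square head, 93 mm above its foot end: 22 x 22 mm, 38 mm high, faces square to the shaft's x and y; grip here. When home, the collar lies on the hub and the foot end is 34 mm below hub_mouth; before the key finds the slot, the key stands on the hub's top with the foot end 12 mm below hub_mouth.
- paddle: The other steel shaft in the stand, with a flat 52 mm wide paddle and round top instead of a disc, 116 mm tall; origin at the end of its foot. Leave it.
- stand: Grey plastic block 200 x 75 x 50 mm, fixed, with two 27 mm through holes 55 mm either side of its middle along its x. Origin at the centre of its underside. The shafts' collars rest on its top: foot ends 16 mm above the table, 34 mm of each shaft in its hole.
- clip: Black spring-clip sensor, peg style, 24 mm wide (x), 0.07 kg, on the rest at the start. Origin at pivot height, z up, y across the jaws. Fixed half (+y): upright handle, outer face y = 8 mm, z to 42; jaw with inner face y = 0, down to z = -30; grey pod outside it (y to 18, z -28 to -6). Moving half (-y): its handle flares outward, top at y = -33 mm while clipped. A spring holds the jaws shut.
- clip_grip (a point): Where to centre the squeeze: between the two handles when fully squeezed, 4 mm to -y and 29 mm above clip's origin. Fully squeezed, both handles stand upright 24 mm apart over their outer faces (about 7 N at the tops); the jaw mouth is then 13 mm wide (clip's y -13 to 0 mm).
- clip_jaw (a point): Middle of the jaws when on a 3 mm plate: 1.5 mm to -y and 17 mm below clip's origin. The clip's bridge (underside 4 mm below its origin) rests on the plate's edge when fully down; this point is then 13 mm below the edge.
- clip_arm (a joint): Opening of the clip's moving half in rad: 0 = jaws shut on nothing, about 0.11 = clipped on a 3 mm plate, 0.5 = squeezed fully open (stop). A spring closes it.
- rest_edge (a point): Middle of the top edge of the sensor rest, 90 mm above the table: an upright steel plate 3 mm thick, 90 mm long (this point's x) on a grey foot 120 x 80 x 20 mm, fixed. The clip starts on this edge, fully down.
- beaker: Glass beaker, 60 mm across, 85 mm high, bystander; origin at its underside's centre.
- jar: White jar, 52 mm across, 75 mm high, bystander; origin at its underside.
- amber: Amber bottle with red cap, 52 mm across, 110 mm high, bystander; origin at its underside.
- cup: White plastic cup, 68 mm across, 70 mm high, bystander; origin at its underside.
- tub: White tub, 70 mm across, 80 mm high, bystander; origin at its underside.
Things that resemble listed ones, but are neither listed nor needed, are in the scene too. Of the things shaped like the clip, the black one is meant. Leave any turquoise look-alike of the rotor alone.

How it is judged:
By the outcome, as a careful person would: the job done as asked, in the order asked, and still so for the second after the job is handed in, while the arm keeps its last pose, push and grip.
It also fails if it takes over 54 s, if anything falls off the work surface, if the arm or the gripper's body presses on something with over 40 N, if the wrist force passes 120 N, or if a joint passes its speed limit or range.

ROBOT

A 6-joint arm with a two-finger parallel gripper is mounted at the origin on the work surface. World frame = base frame: x ahead of the robot, y to its left, z up, the work surface at z = 0. Lengths are in m, angles in rad, forces in N, time in s.
With the tool pointing down it reaches from about 0.35 to 0.925 m from the base axis. Payload 6.4 kg.
Tool frame: the origin (TCP) lies between the finger pads; the fingertips stand 25 mm ahead of it and the grasp point (between the pads) lies 6 mm ahead of it (arm.tcp_to_tips is the distance from the TCP to the fingertips, in m); z points along the fingers, y is the line along which they close (so a half turn about z gives the same grasp; the last joint's range is limited). The gripper opens to 94 mm and grips with 3 to 60 N. Pads are 16 mm wide; open, the fingers measure 119 mm over their backs; the gripper's body (75 mm by 177 mm) begins 78 mm behind the grasp point.
Start: joints at [-1.277, 0.245, 1.558, -0, 1.339, -0.174], TCP at [0.293, -0.58, 0.23] pointing down, gripper open.
Joint ranges: [-3.13, 3.13], [-1.02, 2.26], [0.13, 2.54], [-0.95, 4.09], [0.21, 2.88], [-2.74, 2.74]. Speed limits (rad/s): [2.57, 2.57, 3.14, 3.14, 3.14, 3.14].

INTERFACE

Orientations are given as a rotation vector (axis times angle).
In Python, from plant import status, camera, camera_info, arm gives the robot as it stands.
- The arm moves only by the tool play_rows, never from a script. Its argument "motion" is a list that holds one entry, the list of rows, each a list of 6 numbers: the shift along the tool's x, y, z scaled (see below), then the turn, a rotation vector about the tool's x, y, z scaled (see below). In form: [[[dx, dy, dz, rx, ry, rz], ...]]. A call has 1 to 12 rows; each row is the pose to reach, as a shift and turn from the pose commanded when the call began, along the tool's axes at that moment, turning the shorter way round; what a row does not reach only later rows make up. The controller multiplies each number of a shift by 0.2 m and each number of a turn by 180 degrees. A row lasts 1/12 s, in which the tool goes at most 41.7 mm and 7.16 degrees, less where a joint would pass 70% of its speed; a pose out of reach is approached as far as the arm can. A call with a number of a shift or a turn outside -1 to 1 is refused whole. A call with a gripper value outside its range is refused whole. "gripper" is the closure, from 0 (fully open) to 1 (shut), set as the call begins (left out, the last holds). The fingers move at their own pace and stop on an object; the grip force is fixed at half the most. Time passes only in rows, so rows that repeat a pose let the fingers close. It gives the time, the measured TCP pose, the force, the opening and the grip force at its end, in the units of the state.
- status.get_obs(): the state, without advancing time (a new reading comes with each control period).
- camera(name): name is "side" or "top"; returns the picture (420x560x3 uint8, red, green, blue); there is no depth.
- camera_info(name): a dict with "vertical_fov" (degrees; the focal length in pixels is half the picture's height over the tangent of half this angle, whatever the lens; pixels are square), "cx", "cy" (the principal point, pixels), "rvec" (rotation vector, rad) and "tvec" (3), from world to camera coordinates, as OpenCV has them. Camera axes: x right, y down, z forward; pixel columns grow to the right and rows downward; lengths in m; the calibration is good to about 2 mm. A picture is of the moment at which its call begins. camera_info takes no time and is no camera call.
- arm.finish_job(): hands the job in; it is judged then, once.
The state is a dict: "time_s": time; "joint_pos": joint angles; "dq": joint speeds; "tau": joint torques, N m; "tcp_pos": TCP position; "eef_rot": TCP orientation; "wrist_force": force on the tool from outside, world axes, zero at the start; "torque": the same for the moment, N m; "finger_gap": opening from 0.0 (shut) to 1.0 (fully open); "finger_force": force on a finger pad.
Only numpy, scipy, OpenCV 4.12 (cv2) and the standard library are available. Lean on these libraries where they do the work, as an engineer would, in place of code of your own. Each camera call takes 0.05 s, during which the arm holds its last target. There are 200 camera calls.

## Working session

There is one attempt and no reset: what is moved stays moved. The work goes in short steps, Python scripts to look and compute and a tool call to move; the robot and the scene stay as the last step left them, time stands still between calls to the robot, and variables do not carry over. Pictures are saved under pics/ and viewed, at most 10 in all, crops included, and the job is handed in when it is done.

Besides the shell and the picture viewer there is one more tool, called after "Request:" as name([rows], argument=value, ...), one row to a line, values as JSON. play_rows: Moves the arm, as the interface text tells. Shifts and turns lie within -1 to 1; 1 stands for 0.2 m of shift or 180 degrees of turn. Its arguments: {"type":"object","properties":{"motion":{"type":"array"},"gripper":{"type":"number"}},"required":["motion"]}

```bash
ls; mkdir -p pics; cat > h.py <<'E'
import numpy as np, cv2
from scipy.spatial.transform import Rotation as R
from plant import status, camera, camera_info, arm
def cam(n):
    i=camera_info(n); f=210/np.tan(np.radians(i["vertical_fov"])/2)
    return f,i["cx"],i["cy"],R.from_rotvec(i["rvec"]).as_matrix(),np.array(i["tvec"])
def ray(n,u,v):
    f,cx,cy,M,t=cam(n); d=M.T@np.array([(u-cx)/f,(v-cy)/f,1]); return -M.T@t,d
def onz(n,u,v,z):
    o,d=ray(n,u,v); return o+d*(z-o[2])/d[2]
def proj(n,p):
    f,cx,cy,M,t=cam(n); c=M@np.array(p)+t; return np.array([cx+f*c[0]/c[2],cy+f*c[1]/c[2]])
def save(n,fn,crop=None,s=1):
    im=camera(n)[:,:,::-1].copy(); cv2.imwrite('pics/raw_'+fn,im)
    if crop: im=im[crop[1]:crop[3],crop[0]:crop[2]]
    cv2.imwrite('pics/'+fn,cv2.resize(im,None,fx=s,fy=s,interpolation=cv2.INTER_CUBIC)); return im
E
python3 - <<'E'
from h import *
for n in("top","side"):
    save(n,n+"0.png",s=1.42); i=camera_info(n); print(n,i,-R.from_rotvec(i["rvec"]).as_matrix().T@np.array(i["tvec"]))
o=status.get_obs(); print(o)
E
```

```text
pics
top {'vertical_fov': 46.56600095587679, 'cx': 291.8817334548855, 'cy': 204.31700790678937, 'rvec': array([ 2.17534447, -2.11849452,  0.13256617]), 'tvec': array([0.0447551 , 0.54163385, 1.4347098 ])} [0.34398329 0.04083859 1.49458026]
side {'vertical_fov': 47.78839329518749, 'cx': 283.15643798070244, 'cy': 212.77427979824319, 'rvec': array([ 2.445073  , -0.08786267,  0.02408552]), 'tvec': array([-0.55483366,  0.1399018 ,  1.22708218])} [ 0.51191344 -0.71587913  1.02888545]
{'time_s': 0.1, 'joint_pos': array([-1.27708914e+00,  2.45778226e-01,  1.55888673e+00, -3.61703294e-05,
        1.33867092e+00, -1.74126265e-01]), 'dq': array([ 0.00036012, -0.00188339, -0.00180297, -0.00020571, -0.00092112,
       -0.00114433]), 'tau': array([ 5.59616019e-04, -4.16913593e+01, -3.15526593e+01,  6.87053357e-02,
        3.09234741e-02, -4.43333374e-05]), 'tcp_pos': array([ 0.29295622, -0.57968384,  0.22943665]), 'eef_rot': array([-3.05434081e+00, -7.27797615e-01,  2.18684889e-04]), 'wrist_force': array([0.8109858 , 0.24943333, 0.36133791]), 'torque': array([ 0.02467688, -0.05779583,  0.05037137]), 'finger_force': 0.0, 'finger_gap': 1.001189260317584}
```

View pics/top0.png

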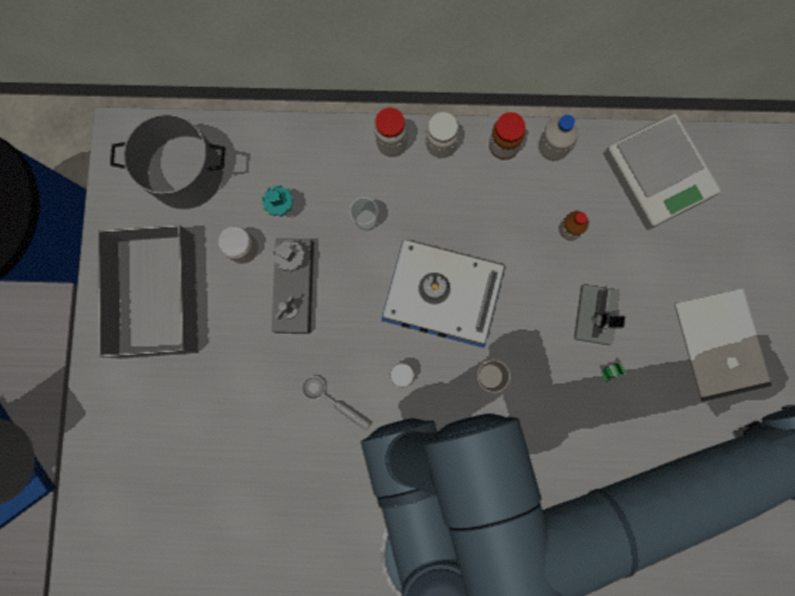

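View pics/side0.png

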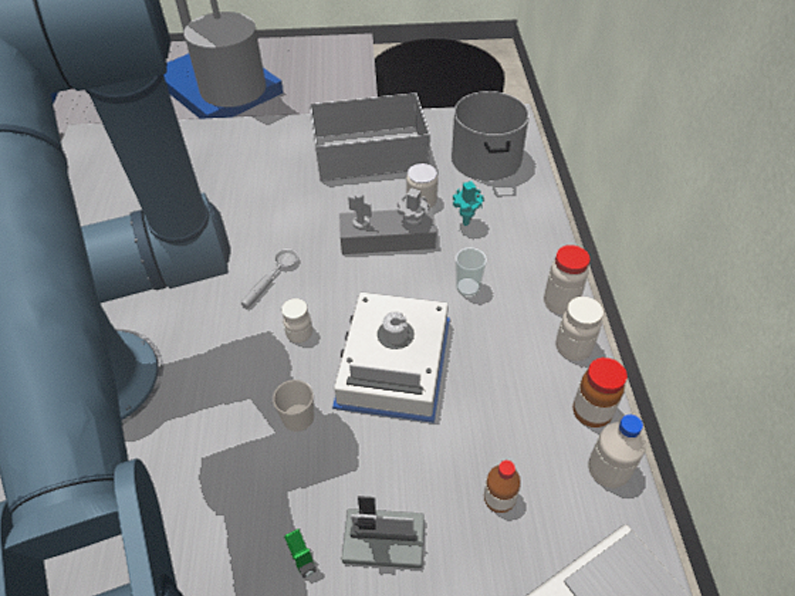

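The top view shows the drive at about (443,293), the stand at (293,285), the rest with the black clip at (600,315), and the rotor at the stand's upper hole (291,253); all at 1.42x scale. The side view agrees. Next I'll look at zoomed crops.

```bash
python3 - <<'E'
from h import *
t=cv2.imread('pics/raw_top0.png'); s=cv2.imread('pics/raw_side0.png')
def c(im,x,y,w,h,W,H): return cv2.resize(im[y:y+h,x:x+w],(W,H),interpolation=cv2.INTER_CUBIC)
# each tile 400x300 / 8x for 50 px etc
a=c(t,400,195,50,50,300,300); b=c(t,265,165,100,80,500,300)[:, :500]
d=c(s,235,340,80,60,400,300); e=c(s,230,200,100,100,200,200)
st=c(t,185,160,40,80,150,300); ss=c(s,230,120,90,65,250,300)
cv2.imwrite('pics/m1.png',np.clip(1.4*np.vstack([np.hstack([a,b]),np.hstack([d,st,ss])]),0,255).astype('uint8'))
E
```

```text
(no output)
```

View pics/m1.png

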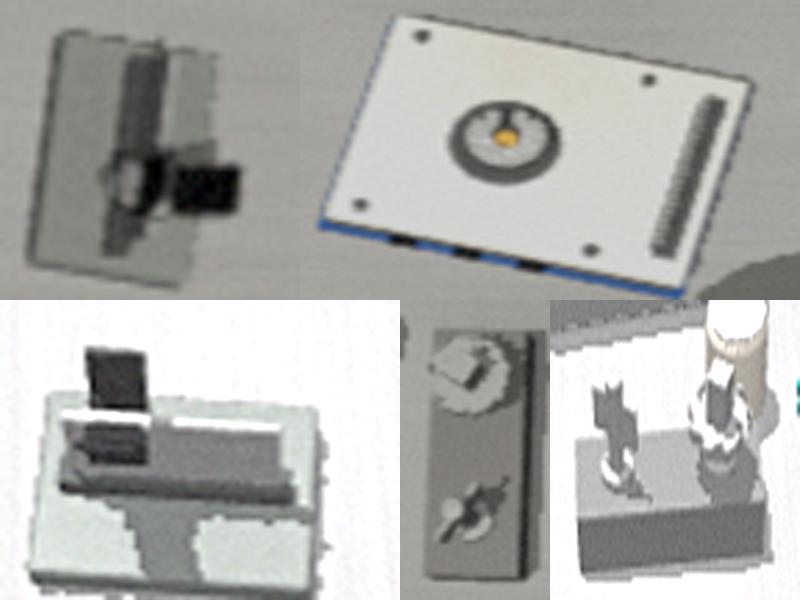

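The mosaic shows: the clip (top tile: flared black handle at (205,190), so clip -y points to world -y), the hub with its slot at about (487,115), the guard plate from (715,100) to (665,250), and the rotor head and disc at (470,370).

```bash
python3 - <<'E'
from h import *
t=cv2.imread('pics/raw_top0.png'); s=cv2.imread('pics/raw_side0.png')
def plane(n,c,z): return np.array([onz(n,u,v,z)[:2] for u,v in c])
# drive white top
for n,im,seed in(("top",t,(330,180)),("side",s,(270,225))):
    m=cv2.inRange(cv2.cvtColor(im,cv2.COLOR_BGR2HSV),(0,0,120 if n=="top" else 200),(179,60,255))
    print(n,im[seed[1],seed[0]])
# rest edge by hand, side view
A=onz("side",247.4,363,.09);B=onz("side",291,366,.09);print("rest edge",A,B,(A+B)/2,np.linalg.norm(A-B))
def tp(x,y): return 265+(x-300)/5,165+y/3.75
A=onz("top",*tp(716,99),.1);B=onz("top",*tp(664,250),.1);print("guard top",A,B,(A+B)/2,np.linalg.norm(A-B))
h=onz("top",*tp(505,142),.096);print("hub",h)
for X,Y in((395,15),(752,82),(683,290),(325,218)): print("drive corner",onz("top",*tp(X,Y),.06))
print("slot",onz("top",*tp(487,115),.096))
for n in("top","side"):print(n,proj(n,h))
# mosaic
def c(im,x,y,w,h,W,H): return cv2.resize(im[y:y+h,x:x+w],(W,H),interpolation=cv2.INTER_CUBIC)
r1=np.hstack([c(s,230,200,96,72,400,300),c(s,262,212,40,30,400,300)])
r2=np.hstack([c(t,190,163,32,32,300,300),c(s,278,127,32,40,240,300),c(t,290,187,30,34,260,300)])
cv2.imwrite('pics/m2.png',np.vstack([np.clip(r1*.8,0,255).astype('uint8'),np.clip(r2*1.1,0,255).astype('uint8')]))
E
```

```text
top [87 90 93]
side [199 200 200]
rest edge [ 0.4606673  -0.32726114  0.09      ] [ 0.54890447 -0.33992628  0.09      ] [ 0.50478589 -0.33359371  0.09      ] 0.0891414757217422
guard top [ 0.57360059 -0.10346288  0.1       ] [ 0.45622789 -0.0751218   0.1       ] [ 0.51491424 -0.08929234  0.1       ] 0.1207458831141056
hub [0.53754638 0.01762734 0.096     ]
drive corner [0.64322494 0.08528356 0.06      ]
drive corner [ 0.59440401 -0.12885045  0.06      ]
drive corner [ 0.42841154 -0.09003452  0.06      ]
drive corner [0.47940075 0.12184911 0.06      ]
slot [0.55833645 0.0285443  0.096     ]
top [306.         202.86666667]
side [275.01642513 226.43970349]
```

View pics/m2.png

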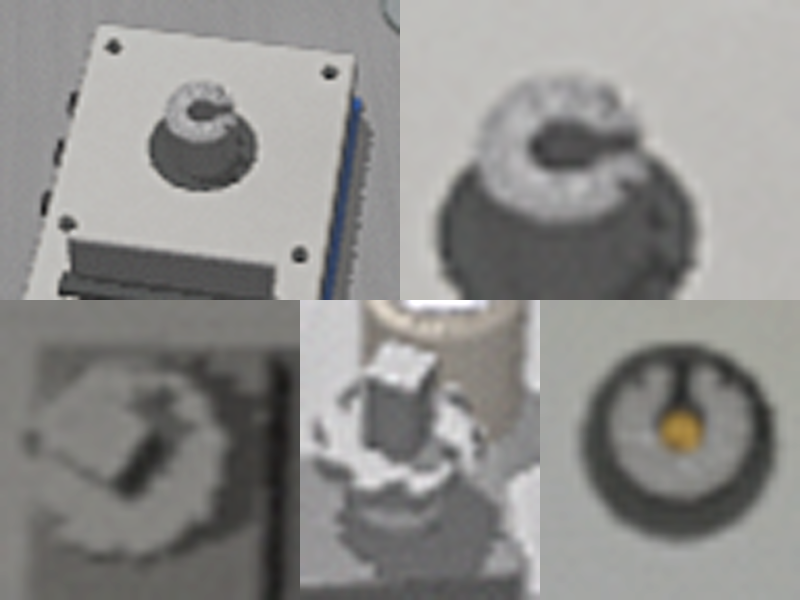

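The hub slot is visible, pointing roughly image-up in the top view. The rotor head is turned about 35°, and its stud is not visible. Next I measure with masks in both views.

```bash
cat > seg.py <<'E'
from h import *
t=cv2.imread('pics/raw_top0.png'); s=cv2.imread('pics/raw_side0.png')
def rect(n,m,z):
    c=max(cv2.findContours(m,cv2.RETR_EXTERNAL,cv2.CHAIN_APPROX_NONE)[0],key=cv2.contourArea)[:,0].astype(float)
    p=np.array([onz(n,u,v,z)[:2] for u,v in c])
    r=cv2.minAreaRect((p*1000).astype(np.float32)); return np.round(r[0],1),np.round(r[1],1),round(r[2],2)
def roi(m,x0,y0,x1,y1):
    o=np.zeros_like(m);o[y0:y1,x0:x1]=m[y0:y1,x0:x1];return o
def tri(a,b):
    o1,d1=ray("top",*a);o2,d2=ray("side",*b)
    k=np.linalg.lstsq(np.c_[d1,-d2],o2-o1,rcond=None)[0]
    p,q=o1+k[0]*d1,o2+k[1]*d2; return np.round((p+q)/2,4),np.round(p-q,4)
E
python3 - <<'E'
from seg import *
g=cv2.cvtColor(t,cv2.COLOR_BGR2GRAY);hs=cv2.cvtColor(t,cv2.COLOR_BGR2HSV);gs=cv2.cvtColor(s,cv2.COLOR_BGR2GRAY)
print("vals top: drive",t[180,330],"table",t[230,270],t[170,375],"foot",t[225,410],"stand",t[200,205],"| side drive",s[225,255],"table",s[200,240],"restfoot",s[390,300])
m=roi((hs[:,:,2]>150).astype(np.uint8)*255,255,155,370,250)
for th in(130,150,170):
    m=roi((g>th).astype(np.uint8)*255,255,155,370,250);print(th,m.any() and rect("top",m,.06))
for th in(190,205,220):
    m=roi((gs>th).astype(np.uint8)*255,225,195,325,300);print(th,m.any() and rect("side",m,.06))
print("hub tri",tri((306.4,201.2),(278.5,226.7)))
np.set_printoptions(linewidth=250)
print(g[188:216,292:322])
print(gs[218:240:1,268:294])
E
```

```text
vals top: drive [87 90 93] table [114 117 118] [111 113 115] foot [93 98 95] stand [86 90 92] | side drive [230 235 237] table [189 186 189] restfoot [175 177 175]
130 (array([ 5.381e+02, -5.000e-01]), array([215., 166.]), 76.73)
150 (array([508.4,  79. ]), array([66.8, 65.3]), 76.98)
170 False
190 (array([540.3,  11.8]), array([247.8, 173.4]), 77.05)
205 (array([539.5,  -2.3]), array([217.9, 166.9]), 76.72)
220 (array([539.8,  -2.5]), array([216.8, 165.5]), 76.75)
hub tri (array([0.5445, 0.0168, 0.0946]), array([-0.0036, -0.0005, -0.0005]))
[[150 149 151 149 149 150 151 149 150 149 150 150 149 148 149 148 148 147 150 150 150 149 150 149 149 148 148 149 148 148]
 [149 149 151 149 150 150 149 149 151 151 149 150 149 148 149 149 150 151 149 150 150 151 149 149 150 148 148 149 150 149]
 [149 151 149 150 150 150 149 148 150 149 150 151 150 150 150 151 150 150 150 150 151 150 149 149 150 148 149 149 148 147]
 [149 149 150 151 151 149 151 150 151 147 145 142 141 140 138 139 141 145 150 151 150 150 149 148 148 149 148 148 150 150]
 [150 149 151 149 150 150 151 147 141 122 105  89  78  73  7
[... 4547 characters left out ...]
 163 155 123 106 101 108  96  83 105 114  99 174 247 233]
 [110 109 102 105 101 101 102 115 127 124 125 120 113 110  96  97 107 107 102  80  93 107  96 153 235 234]
 [108 109 104 103 104 103 105 103 102 101 102 106  99 102 105 105 106 109 109 104 110 111  98 148 228 237]
 [110 108 106 105 106 103 109 106 108 107 109 106 106 107 109 102 107 108 103 100 114 111 102 166 245 239]
 [113 109 104 106 103 100 106 106 109 106 109 105 104 107 107 101 105 111  98  85  99 113 102 177 246 238]
 [110 108 111 105 104 104 107 108 107 111 106 110 104 107 106 104 101  98  95  78  86  92  97 166 242 233]
 [ 98 109 107 108 104 104 104 105 108 105 107 109 104 107 105 108 102  91  82  83  83  79 155 238 239 234]]
```

```bash
python3 - <<'E'
from seg import *
np.set_printoptions(linewidth=220,suppress=True)
g=cv2.cvtColor(t,cv2.COLOR_BGR2GRAY);gs=cv2.cvtColor(s,cv2.COLOR_BGR2GRAY)
def prof(n,im,p,d,rng,w,ww):
    out=[]
    for a in rng:
        q=[proj(n,np.array([p[0],p[1],p[2]])+a*d+b*w) for b in ww]
        q=np.array(q,np.float32); out.append(cv2.remap(im,q[:,0][None],q[:,1][None],cv2.INTER_LINEAR).mean())
    return np.round(out).astype(int)
y=-13.3*np.pi/180; xd=np.array([np.cos(y),np.sin(y),0]);yd=np.array([-np.sin(y),np.cos(y),0])
rng=np.arange(-.02,.0201,.002)
print((rng*1000).astype(int))
for n,im in(("top",g),("side",gs)):
    print("guard",n,prof(n,im,(.5194,-.0857,.1),yd,rng,xd,np.linspace(-.045,.045,19)))
    print(" along",n,prof(n,im,(.5194,-.0857,.1),xd,np.arange(-.08,.081,.004),yd,[-.001,0]))
# rest: edge along A->B
e=np.array([.5489-.4607,-.3399+.3273,0]);e/=np.linalg.norm(e);f=np.array([-e[1],e[0],0]);print("rest yaw deg",np.degrees(np.arctan2(e[1],e[0])))
for n,im in(("top",g),("side",gs)):
    print("rest",n,prof(n,im,(.5048,-.3336,.09),f,rng,e,np.linspace(.0,.035,9)))
a=onz("top",306,194.5,.096)-onz("top",305.7,201,.096);print("slot top",np.degrees(np.arctan2(a[1],a[0])))
a=onz("side",285,225.2,.096)-onz("side",278.3,226.5,.096);print("slot side",np.degrees(np.arctan2(a[1],a[0])))
m=roi(((abs(t[:,:,1].astype(int)-97)<6)&(t[:,:,1].astype(int)-t[:,:,2]>1)).astype(np.uint8)*255,395,195,445,248);m=cv2.morphologyEx(m,cv2.MORPH_CLOSE,np.ones((9,9)));print("foot",rect("top",m,.02))
# black clip masks
for n,im,b in(("top",t,(395,195,445,248)),("side",s,(235,340,320,410))):
    m=roi((im.max(2)<(40 if n=="top" else 75)).astype(np.uint8)*255,*b);yy,xx=np.nonzero(m);print(n,"clip bbox",xx.min(),xx.max(),yy.min(),yy.max(),xx.mean(),yy.mean(),len(xx))
E
```

```text
[-20 -18 -16 -14 -12 -10  -8  -6  -4  -2   0   1   3   5   7   9  11  13  15  17  19]
guard top [ 98 125 145 147 134 105  75  62  59  66  80  93 105 122 142 150 150 150 150 150 149]
 along top [150 151 148  92  64  72  84  77  77  78  72  74  78  83  78  76  76  74  76  79  80  77  76  76  74  72  74  78  78  76  77  74  72  76  81 112 146 150 147  99 106]
guard side [103 104 104 105 104 103 103 103 101 111 145 198 231 240 238 236 236 236 236 236 236]
 along side [182 187 235 240 240 234 142 142 137 136 136 140 138 134 132 136 142 134 131 135 131 141 134 130 134 139 130 130 134 132 138 130 128 133 138 144 232 236 236 236 236]
rest yaw deg -8.130102354155975
rest top [ 99  92  92  93  93  93  94  94  95  98 101  97  77  54  45  44  44  47  51  53  52]
rest side [ 94  94  94  93  92  93  95  92  90 102 151 186 161 151 152 154 169 189 187 186 185]
slot top -1.2812488182905362
slot side 9.640034763362337
foot (array([ 502.1, -332.4]), array([ 76.2, 115.6]), 81.85)
top clip bbox 419 439 219 230 429.8473282442748 225.34351145038167 131
side clip bbox 241 296 350 399 263.7695652173913 372.8021739130435 460
```

```bash
cat >> h.py <<'E'
def plan(p,yaw):
    "from measured pose: scaled shift & turn to TCP p with tool down, tool x at world yaw deg"
    o=status.get_obs(); M=R.from_rotvec(o["eef_rot"]).as_matrix()
    c,s=np.cos(np.radians(yaw)),np.sin(np.radians(yaw)); T=np.array([[c,s,0],[s,-c,0],[0,0,-1]])
    d=M.T@(np.array(p)-o["tcp_pos"]); w=R.from_matrix(M.T@T).as_rotvec()
    print("t",round(o["time_s"],2),"yaw now",round(np.degrees(np.arctan2(M[1,0],M[0,0])),2),"tcp",o["tcp_pos"].round(4),"shift",(d/.2).round(4),"turn",(w/np.pi).round(4),"rows",max(np.linalg.norm(d)/.0417,np.degrees(np.linalg.norm(w))/7.16).round(1),"j",o["joint_pos"].round(2))
E
python3 - <<'E'
from seg import *
y=np.radians(-8.1);e=np.array([np.cos(y),np.sin(y)]);c=np.array([.504,-.332])
for nm,n,u,v,z in(("side top",'side',258.5,349.6,.132),("side jaw",'side',257.5,370,.08),("top",'top',433,225,.125),("top",'top',424,226,.11)):
    q=onz(n,u,v,z)[:2]; print(nm,q,"along",(q-c)@e,"across",(q-c)@[-e[1],e[0]])
plan((.482,-.333,.21),-8.1)
E
```

```text
side top [ 0.48555102 -0.3187938 ] along -0.020125693684074488 across 0.010474969734491784
side jaw [ 0.48038811 -0.33934819] along -0.022340957403467986 across -0.010601825903530435
top [ 0.48001435 -0.33984937] along -0.022640369584100543 across -0.01115067326479105
top [ 0.47798466 -0.31850747] along -0.027656918460181142 across 0.009692332396390313
t 0.1 yaw now 26.81 tcp [ 0.293  -0.5797  0.2294] shift [ 1.3998 -0.6745  0.0987] turn [-6.000e-04  1.000e-04  1.939e-01] rows 7.5 j [-1.28  0.25  1.56 -0.    1.34 -0.17]
```

```bash
python3 - <<'E'
from seg import *
def c(im,x,y,w,h,W,H,k,b=0): return np.clip(k*cv2.resize(im[y:y+h,x:x+w],(W,H),interpolation=cv2.INTER_CUBIC).astype(float)+b,0,255)
a=c(s,244,343,40,45,400,450,1.0); b=c(t,410,210,40,45,400,450,2.)
cv2.imwrite('pics/m3.png',np.hstack([a,b]).astype('uint8'))
P=lambda x,y,z:np.array([*(np.array([.504,-.332])-.0225*np.array([np.cos(np.radians(-8.1)),np.sin(np.radians(-8.1))])+x*np.array([.99,-.141])+y*np.array([.141,.99])),.094+z])
for sg in(1,-1):
  for nm,q in(("flare top",(0,-.033*sg,.036)),("fixed top",(0,.008*sg,.042)),("pod",(0,.018*sg,-.006))):
    u=proj("side",P(*q));v=proj("top",P(*q));print(sg,nm,"side tile",((u-[244,343])*10).round(),"top tile",((v-[410,210])*10+[400,0]).round())
E
```

```text
1 flare top side tile [110. 284.] top tile [713. 161.]
1 fixed top side tile [131.  69.] top tile [573. 134.]
1 pod side tile [147. 120.] top tile [494. 144.]
-1 flare top side tile [145. -37.] top tile [478. 122.]
-1 fixed top side tile [122. 146.] top tile [630. 144.]
-1 pod side tile [128. 290.] top tile [618. 165.]
```

View pics/m3.png

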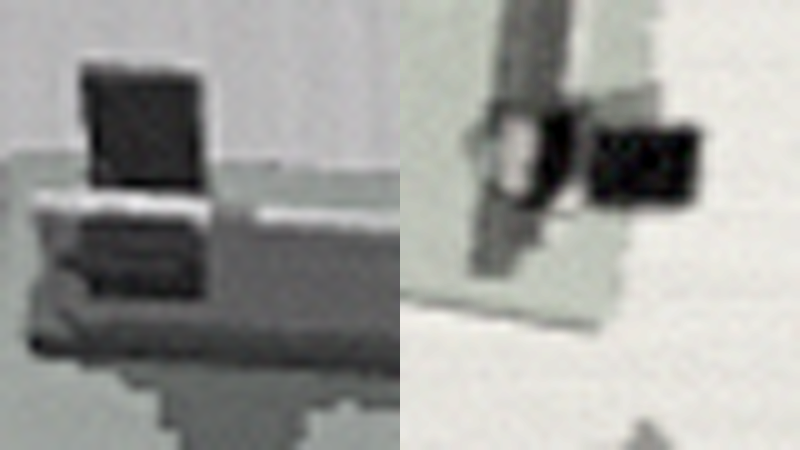

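The flared handle points to world -y and the pod to +y, as assumed. I'll move above the clip.

Request:
play_rows([
  [[0.5, -0.24, 0.04, 0, 0, 0.1], [1, -0.48, 0.07, 0, 0, 0.194], [1, -0.48, 0.07, 0, 0, 0.194], [1, -0.48, 0.07, 0, 0, 0.194], [1, -0.48, 0.07, 0, 0, 0.194], [1, -0.48, 0.07, 0, 0, 0.194]],
], gripper=0.3)

```text
time_s: 0.6
tcp_pos: [0.4303, -0.4001, 0.2155]
eef_rot: [-3.131, 0.223, 0.001]
wrist_force: [-0.4, -0.2, -0.2]
finger_gap: 0.702
finger_force: 0.0
```

```bash
python3 -c "
from h import *
plan((.4812,-.3394,.18),-8.1)"
```

```text
t 0.6 yaw now -8.15 tcp [ 0.4303 -0.4001  0.2155] shift [ 0.209  -0.3361  0.1782] turn [-0.0008  0.0002 -0.0003] rows 2.1 j [-0.94  0.12  1.73  0.    1.29  0.77]
```

Request:
play_rows([
  [[0.209, -0.336, 0.178, 0, 0, 0], [0.209, -0.336, 0.178, 0, 0, 0], [0.209, -0.336, 0.178, 0, 0, 0], [0.209, -0.336, 0.178, 0, 0, 0]],
])

```text
time_s: 0.93
tcp_pos: [0.4793, -0.3413, 0.1789]
eef_rot: [-3.132, 0.217, 0.004]
wrist_force: [0.1, 0.0, 0.2]
finger_gap: 0.702
finger_force: 0.0
```

```bash
python3 -c "
from h import *
plan((.4812,-.3394,.129),-8.1); save('side','a.png'); save('top','b.png')
a=cv2.imread('pics/raw_a.png');b=cv2.imread('pics/raw_b.png')
cv2.imwrite('pics/m4.png',np.hstack([cv2.resize(a[300:400,220:320],(400,400),interpolation=2),cv2.resize(b[180:250,385:455],(400,400),interpolation=2)]))"
```

```text
t 0.93 yaw now -7.92 tcp [ 0.4793 -0.3413  0.1789] shift [ 0.0086 -0.0101  0.2497] turn [-0.0007  0.001   0.001 ] rows 1.2 j [-0.81  0.16  1.76 -0.    1.23  0.9 ]
```

View pics/m4.png

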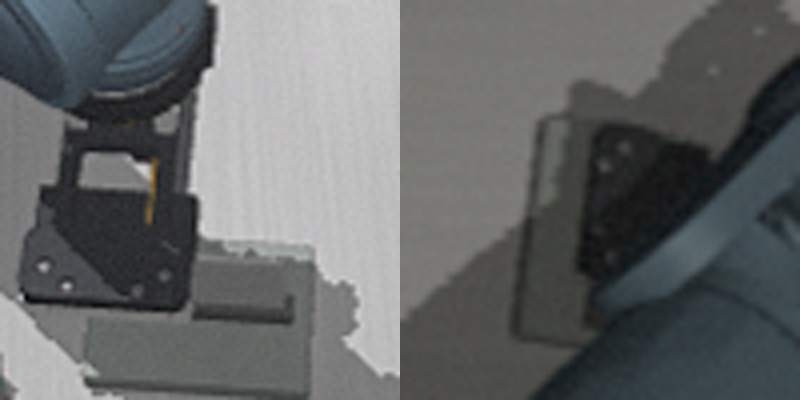

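The gripper (here seen over the rest at (110,240) in the side tile) hides the clip, so I go by the measurement and descend.

Request:
play_rows([
  [[0, 0, 0.12, 0, 0, 0], [0, 0, 0.255, 0, 0, 0], [0, 0, 0.255, 0, 0, 0], [0, 0, 0.255, 0, 0, 0]],
], gripper=0.5)

```text
time_s: 1.37
tcp_pos: [0.4775, -0.3428, 0.1284]
eef_rot: [-3.128, 0.225, 0.006]
wrist_force: [-0.5, 6.9, -3.9]
finger_gap: 0.506
finger_force: 2.8
```

Request:
play_rows([
  [[0, 0, 0, 0, 0, 0], [0, 0, 0, 0, 0, 0]],
], gripper=0.56)

```text
time_s: 1.53
tcp_pos: [0.4781, -0.3418, 0.1297]
eef_rot: [-3.127, 0.224, 0.005]
wrist_force: [-0.5, 9.3, -4.1]
finger_gap: 0.446
finger_force: 4.0
```

Request:
play_rows([
  [[0, -0.012, 0, 0, 0, 0], [0, -0.025, 0, 0, 0, 0], [0, -0.025, 0, 0, 0, 0]],
], gripper=0.62)

```text
time_s: 1.78
tcp_pos: [0.4805, -0.3398, 0.1319]
eef_rot: [3.131, -0.223, 0.004]
wrist_force: [0.5, 2.3, 1.3]
finger_gap: 0.385
finger_force: 9.8
```

Request:
play_rows([
  [[0, -0.012, 0, 0, 0, 0], [0, -0.025, 0, 0, 0, 0], [0, -0.025, 0, 0, 0, 0]],
], gripper=0.7)

```text
time_s: 2.03
tcp_pos: [0.4815, -0.3341, 0.1316]
eef_rot: [3.133, -0.223, 0.004]
wrist_force: [0.7, 3.2, 4.6]
finger_gap: 0.303
finger_force: 10.4
```

Request:
play_rows([
  [[0, -0.006, 0, 0, 0, 0], [0, -0.014, 0, 0, 0, 0], [0, -0.014, 0, 0, 0, 0], [0, -0.014, 0, 0, 0, 0]],
], gripper=1.0)

```text
time_s: 2.37
tcp_pos: [0.482, -0.3313, 0.1314]
eef_rot: [3.133, -0.222, 0.004]
wrist_force: [0.3, 2.4, 5.8]
finger_gap: 0.25
finger_force: 29.9
```

```bash
python3 -c "
from h import *
plan((.4824,-.3315,.22),-8.1);print(status.get_obs()['finger_gap'])"
```

```text
t 2.37 yaw now -8.12 tcp [ 0.482  -0.3313  0.1314] shift [ 0.0031  0.0012 -0.4431] turn [ 0.0002 -0.0008 -0.0001] rows 2.1 j [-0.8   0.2   1.8   0.    1.14  0.92]
0.24966239668276
```

Request:
play_rows([
  [[0, 0, -0.1, 0, 0, 0], [0, 0, -0.25, 0, 0, 0], [0, 0, -0.42, 0, 0, 0], [0, 0, -0.42, 0, 0, 0], [0, 0, -0.42, 0, 0, 0]],
])

```text
time_s: 2.78
tcp_pos: [0.482, -0.3321, 0.2164]
eef_rot: [3.13, -0.222, 0.006]
wrist_force: [-0.2, 0.1, -2.3]
finger_gap: 0.252
finger_force: 29.9
```

```bash
python3 -c "
from h import *
plan((.5196,-.0846,.215),-13.3);print(status.get_obs()['finger_gap'])"
```

```text
t 2.78 yaw now -8.12 tcp [ 0.482  -0.3321  0.2164] shift [ 0.0114 -1.2519  0.0026] turn [ 0.001  -0.0013  0.0288] rows 6.0 j [-0.8   0.11  1.74 -0.    1.29  0.92]
0.25223944423347666
```

Request:
play_rows([
  [[0, -0.15, 0, 0, 0, 0.01], [0, -0.35, 0, 0, 0, 0.02], [0, -0.55, 0, 0, 0, 0.029], [0, -0.75, 0, 0, 0, 0.029], [0, -0.92, 0, 0, 0, 0.029], [0, -1, 0, 0, 0, 0.029], [0, -1, 0, 0, 0, 0.029]],
])

```text
time_s: 3.37
tcp_pos: [0.5084, -0.1296, 0.2118]
eef_rot: [-3.119, 0.358, 0.005]
wrist_force: [-0.5, -0.3, -0.5]
finger_gap: 0.253
finger_force: 29.9
```

```bash
python3 -c "
from h import *
plan((.5196,-.0846,.2),-13.3)"
```

```text
t 3.37 yaw now -13.09 tcp [ 0.5084 -0.1296  0.2118] shift [ 0.0037 -0.2316  0.0592] turn [-0.0004  0.0011  0.0012] rows 1.1 j [-0.47 -0.03  1.89  0.    1.28  1.33]
```

Request:
play_rows([
  [[0.002, -0.12, 0.03, 0, 0, 0], [0.003, -0.232, 0.059, 0, 0, 0.001], [0.003, -0.232, 0.059, 0, 0, 0.001], [0.003, -0.232, 0.059, 0, 0, 0.001]],
])

```text
time_s: 3.7
tcp_pos: [0.5198, -0.0881, 0.2005]
eef_rot: [-3.12, 0.368, 0.004]
wrist_force: [1.5, -0.6, -0.3]
finger_gap: 0.251
finger_force: 29.9
```

```bash
python3 -c "
from h import *
plan((.5196,-.0846,.1414),-13.3); save('side','c.png',(210,160,350,300),4)"
```

```text
t 3.7 yaw now -13.46 tcp [ 0.5198 -0.0881  0.2005] shift [-0.0042 -0.0168  0.2955] turn [ 0.0001  0.0009 -0.0009] rows 1.4 j [-0.38 -0.01  1.9  -0.    1.26  1.42]
```

View pics/c.png

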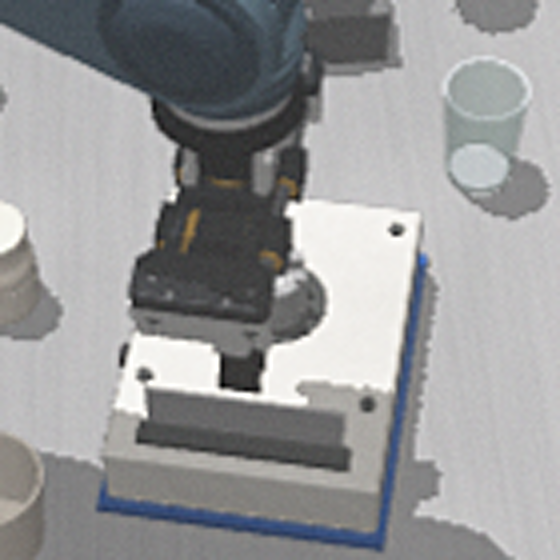

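```bash
python3 -c "
from h import *
y=np.radians(-13.3);xd=np.array([np.cos(y),np.sin(y),0]);yd=np.array([-np.sin(y),np.cos(y),0])
g=np.array([.519,-.087,.1]); T=lambda n,p:((proj(n,p)-[210,160])*4).round()
for a in(-.06,.06): print('top',T('side',g+a*xd-.0015*yd),'foot',T('side',g+a*xd-.0015*yd-[0,0,.04]))
o=status.get_obs()['tcp_pos'];c=o+.004*yd-[0,0,.0374]
for nm,q in(('tip moving',(0,-.013,-.03)),('tip fixed',(0,0,-.03)),('pod',(0,.018,-.028))): print(nm,T('side',c+q[1]*yd+[0,0,q[2]]))
"
```

```text
top [139. 392.] foot [143. 429.]
top [339. 418.] foot [339. 456.]
tip moving [236. 385.]
tip fixed [241. 367.]
pod [246. 340.]
```

Request:
play_rows([
  [[0, -0.025, 0, 0, 0, 0], [0, -0.025, 0.06, 0, 0, 0], [0, -0.025, 0.12, 0, 0, 0], [0, -0.025, 0.17, 0, 0, 0], [0, -0.025, 0.2, 0, 0, 0], [0, -0.025, 0.2, 0, 0, 0]],
])

```text
time_s: 4.25
tcp_pos: [0.5203, -0.0829, 0.1595]
eef_rot: [-3.119, 0.37, 0.007]
wrist_force: [-0.6, -0.3, -0.4]
finger_gap: 0.253
finger_force: 29.9
```

Request:
play_rows([
  [[0, 0, 0.03, 0, 0, 0], [0, 0, 0.055, 0, 0, 0], [0, 0, 0.075, 0, 0, 0], [0, 0, 0.075, 0, 0, 0]],
])

```text
time_s: 4.58
tcp_pos: [0.5213, -0.083, 0.1462]
eef_rot: [-3.119, 0.37, 0.002]
wrist_force: [0.1, 0.1, 0.3]
finger_gap: 0.252
finger_force: 29.9
```

```bash
python3 -c "
from h import *
plan((.5196,-.0846,.1414),-13.3)"
```

```text
t 4.58 yaw now -13.52 tcp [ 0.5213 -0.083   0.1462] shift [-0.0061  0.0099  0.0238] turn [-0.0001  0.0004 -0.0012] rows 0.1 j [-0.37  0.06  1.93 -0.    1.15  1.43]
```

Request:
play_rows([
  [[0, 0, 0.015, 0, 0, 0], [0, 0, 0.03, 0, 0, 0], [0, 0, 0.036, 0, 0, 0], [0, 0, 0.036, 0, 0, 0]],
])

```text
time_s: 4.92
tcp_pos: [0.5222, -0.0831, 0.1413]
eef_rot: [-3.12, 0.369, -0.001]
wrist_force: [-3.3, 1.7, 6.7]
finger_gap: 0.25
finger_force: 30.0
```

Request:
play_rows([
  [[0, 0.01, 0, 0, 0, 0], [0, 0.02, 0, 0, 0, 0], [0, 0.02, 0, 0, 0, 0]],
])

```text
time_s: 5.17
tcp_pos: [0.5219, -0.0867, 0.1412]
eef_rot: [-3.118, 0.37, -0.005]
wrist_force: [-0.2, 3.6, 5.8]
finger_gap: 0.247
finger_force: 30.0
```

Request:
play_rows([
  [[0, 0.008, 0, 0, 0, 0], [0, 0.016, 0, 0, 0, 0], [0, 0.016, 0, 0, 0, 0]],
], gripper=0.68)

```text
time_s: 5.42
tcp_pos: [0.521, -0.0896, 0.1407]
eef_rot: [-3.118, 0.37, -0.004]
wrist_force: [1.3, 5.7, 5.4]
finger_gap: 0.322
finger_force: 6.8
```

Request:
play_rows([
  [[0, 0.01, 0, 0, 0, 0], [0, 0.02, 0, 0, 0, 0], [0, 0.02, 0, 0, 0, 0]],
], gripper=0.6)

```text
time_s: 5.67
tcp_pos: [0.52, -0.0933, 0.1405]
eef_rot: [-3.117, 0.371, -0.004]
wrist_force: [3.3, 6.9, 4.5]
finger_gap: 0.401
finger_force: 6.2
```

Request:
play_rows([
  [[0, 0.01, 0, 0, 0, 0], [0, 0.02, 0, 0, 0, 0], [0, 0.02, 0, 0, 0, 0]],
], gripper=0.5)

```text
time_s: 5.92
tcp_pos: [0.5188, -0.0977, 0.1404]
eef_rot: [-3.118, 0.37, -0.003]
wrist_force: [1.2, 3.6, 3.8]
finger_gap: 0.497
finger_force: 2.4
```

Request:
play_rows([
  [[0, 0, 0, 0, 0, 0], [0, 0, 0, 0, 0, 0], [0, 0, 0, 0, 0, 0], [0, 0, 0, 0, 0, 0]],
], gripper=0.1)

```text
time_s: 6.25
tcp_pos: [0.5176, -0.0982, 0.1393]
eef_rot: [3.119, -0.37, -0.002]
wrist_force: [-0.9, 1.0, -0.4]
finger_gap: 0.748
finger_force: 0.0
```

Request:
play_rows([
  [[0, 0, -0.1, 0, 0, 0], [0, 0, -0.25, 0, 0, 0], [0, 0, -0.4, 0, 0, 0], [0, 0, -0.55, 0, 0, 0], [0, -0.1, -0.65, 0, 0, 0], [0, -0.3, -0.7, 0, 0, 0], [0, -0.5, -0.7, 0, 0, 0], [0, -0.7, -0.7, 0, 0, 0], [0, -0.9, -0.7, 0, 0, 0], [0, -1, -0.7, 0, 0, 0], [0, -1, -0.7, 0, 0, 0]],
], gripper=0.2)

```text
time_s: 7.17
tcp_pos: [0.5649, 0.0998, 0.2794]
eef_rot: [-3.12, 0.362, 0.001]
wrist_force: [0.3, -0.3, 0.2]
finger_gap: 0.799
finger_force: 0.0
```

```bash
python3 - <<'E'
from h import *
save('side','d.png'); save('top','e.png')
d=cv2.imread('pics/raw_d.png');e=cv2.imread('pics/raw_e.png');t=cv2.imread('pics/raw_top0.png');s=cv2.imread('pics/raw_side0.png')
c=lambda im,x,y,w,h,W,H,k=1.:np.clip(k*cv2.resize(im[y:y+h,x:x+w],(W,H),interpolation=cv2.INTER_CUBIC),0,255)
cv2.imwrite('pics/m5.png',np.vstack([np.hstack([c(d,230,220,80,60,400,300),c(e,310,170,60,45,400,300,1.5)]),np.hstack([c(t,186,162,40,30,400,300,1.8),c(s,276,128,36,27,400,300,1.)])]))
plan((.6,.35,.25),0)
E
```

```text
t 7.27 yaw now -13.44 tcp [0.5647 0.0967 0.2794] shift [-0.1224 -1.2731  0.1457] turn [ 0.0003  0.0003 -0.0747] rows 6.2 j [-0.03  0.03  1.71 -0.    1.41  1.78][ WARN:0@2.585] global loadsave.cpp:1063 imwrite_ Unsupported depth image for selected encoder is fallbacked to CV_8U.
```

View pics/m5.png

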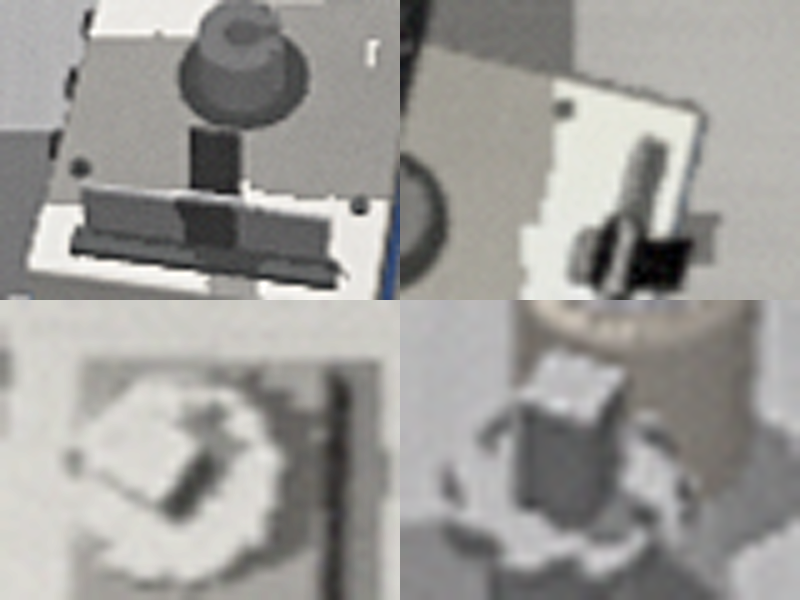

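The clip sits upright on the guard ((215,185) in the first tile). The rotor head corners are visible, with a possible stud at (72,460) in the top tile and (495,425) in the side tile.

```bash
python3 - <<'E'
from seg import *
T=lambda x,y:(186+x/10,162+(y-300)/10); S=lambda x,y:(276+(x-400)/(400/36),128+(y-300)/(300/27))
print("stud",tri(T(72,460),S(495,425)))
print("head from top", onz("top",*T(140,461),.128),"side",onz("side",*S(580,383),.128), tri(T(140,461),S(580,383)))
print("disc from top", onz("top",*T(178,478),.09),"side",onz("side",*S(570,480),.09))
for nm,p in(("t",[T(80,460),T(120,408),T(200,450),T(160,515)]),):
    q=np.array([onz("top",*a,.128)[:2] for a in p]);d=np.roll(q,-1,0)-q;print(nm,np.linalg.norm(d,axis=1).round(4),np.degrees(np.arctan2(d[:,1],d[:,0])).round(1))
q=np.array([onz("side",*a,.128)[:2] for a in [S(522,398),S(550,352),S(632,370),S(607,415)]]);d=np.roll(q,-1,0)-q;print("s",np.linalg.norm(d,axis=1).round(4),np.degrees(np.arctan2(d[:,1],d[:,0])).round(1))
# stand rect
g=cv2.cvtColor(t,cv2.COLOR_BGR2GRAY)
m=roi(((g<100)&(g>70)).astype(np.uint8)*255,185,163,226,238);print("stand",rect("top",cv2.morphologyEx(m,cv2.MORPH_CLOSE,np.ones((15,15))),.05))
# stud on z plane
for z in(.09,.094):print("stud planes",onz("top",*T(72,460),z),onz("side",*S(495,425),z),onz("side",*S(640,515),z))
E
```

```text
stud (array([0.5938, 0.3475, 0.0932]), array([0.0174, 0.002 , 0.0037]))
head from top [0.59657204 0.32187641 0.128     ] side [0.60521905 0.31951868 0.128     ] (array([0.6016, 0.3233, 0.1236]), array([-0.0081, -0.0007, -0.0016]))
disc from top [0.59882287 0.31828088 0.09      ] side [0.60336255 0.32494394 0.09      ]
t [0.0187 0.0262 0.0218 0.0282] [ -34.7 -116.3  151.3   57.1]
s [0.0193 0.0223 0.0186 0.0227] [  63.6  -22.8 -115.2  158.9]
stand (array([549.4, 321.8]), array([213.2, 118.2]), 2.62)
stud planes [0.60338644 0.34966552 0.09      ] [0.58518089 0.3481021  0.09      ] [0.62056701 0.31000387 0.09      ]
stud planes [0.6026477  0.34878604 0.094     ] [0.58486875 0.34356915 0.094     ] [0.62010411 0.30563323 0.094     ]
```

```bash
python3 - <<'E'
from seg import *
for k in(62,152,-28,-118):
    r=np.radians(k)
    for nm,a in(("top",(.599,.3205)),("side",(.6045,.322))):
        p=proj(nm,[a[0]+.023*np.cos(r),a[1]+.023*np.sin(r),.092])
        print(k,nm,((p-[186,162])*10+[0,300]).round() if nm=="top" else ((p-[276,128])*11.11+[400,300]).round())
E
```

```text
62 top [102. 438.]
62 side [610. 428.]
152 top [129. 543.]
152 side [495. 458.]
-28 top [209. 409.]
-28 side [656. 505.]
-118 top [237. 514.]
-118 side [540. 536.]
```

Request:
play_rows([
  [[0, -0.2, 0, 0, 0, -0.04], [0, -0.4, 0, 0, 0, -0.08], [0, -0.6, 0, 0, 0, -0.12], [0, -0.8, 0, 0, 0, -0.16], [0, -1, 0, 0, 0, -0.2], [0, -1, 0, 0, 0, -0.24], [0, -1, 0, 0, 0, -0.28], [0, -1, 0, 0, 0, -0.32], [0, -1, 0, 0, 0, -0.36], [0, -1, 0, 0, 0, -0.4], [0, -1, 0, 0, 0, -0.419], [0, -1, 0, 0, 0, -0.419]],
], gripper=0.35)

```text
time_s: 8.27
tcp_pos: [0.6121, 0.289, 0.2796]
eef_rot: [2.695, 1.614, -0.001]
wrist_force: [0.1, 0.3, 0.2]
finger_gap: 0.651
finger_force: 0.0
```

```bash
python3 -c "
from h import *
plan((.601,.321,.18),62)"
```

```text
t 8.27 yaw now 61.83 tcp [0.6121 0.289  0.2796] shift [ 0.1153 -0.1246  0.4981] turn [-0.      0.0002 -0.001 ] rows 2.5 j [ 0.27  0.27  1.43 -0.    1.43  0.77]
```

Request:
play_rows([
  [[0.06, -0.06, 0.1, 0, 0, 0], [0.115, -0.125, 0.25, 0, 0, 0], [0.115, -0.125, 0.4, 0, 0, 0], [0.115, -0.125, 0.5, 0, 0, 0], [0.115, -0.125, 0.5, 0, 0, 0], [0.115, -0.125, 0.5, 0, 0, 0]],
])

```text
time_s: 8.77
tcp_pos: [0.6001, 0.3218, 0.1788]
eef_rot: [-2.696, -1.612, 0.004]
wrist_force: [1.1, 0.4, -0.1]
finger_gap: 0.647
finger_force: 0.0
```

```bash
python3 -c "
from h import *
plan((.601,.321,.123),62)"
```

```text
t 8.77 yaw now 61.76 tcp [0.6001 0.3218 0.1788] shift [-0.001   0.0061  0.2791] turn [-0.0005  0.0007 -0.0013] rows 1.3 j [ 0.33  0.36  1.51 -0.    1.27  0.82]
```

Request:
play_rows([
  [[0, 0.004, 0.1, 0, 0, 0], [0, 0.004, 0.19, 0, 0, 0], [0, 0.004, 0.24, 0, 0, 0], [0, 0.004, 0.28, 0, 0, 0], [0, 0.004, 0.28, 0, 0, 0]],
])

```text
time_s: 9.18
tcp_pos: [0.6011, 0.3222, 0.1234]
eef_rot: [-2.695, -1.615, 0.001]
wrist_force: [-0.3, -0.7, 0.5]
finger_gap: 0.649
finger_force: 0.0
```

Request:
play_rows([
  [[0, 0, 0, 0, 0, 0], [0, 0, 0, 0, 0, 0], [0, 0, 0, 0, 0, 0], [0, 0, 0, 0, 0, 0], [0, 0, 0, 0, 0, 0], [0, 0, 0, 0, 0, 0]],
], gripper=1.0)

```text
time_s: 9.68
tcp_pos: [0.6013, 0.3228, 0.1242]
eef_rot: [2.694, 1.616, 0.001]
wrist_force: [-1.0, -0.0, 0.0]
finger_gap: 0.26
finger_force: 0.0
```

Request:
play_rows([
  [[0, 0, 0, 0, 0, 0], [0, 0, 0, 0, 0, 0], [0, 0, 0, 0, 0, 0]],
])

```text
time_s: 9.93
tcp_pos: [0.6013, 0.3228, 0.1242]
eef_rot: [2.694, 1.616, 0.001]
wrist_force: [-0.1, -0.0, 1.3]
finger_gap: 0.231
finger_force: 29.6
```

Request:
play_rows([
  [[0, 0, -0.08, 0, 0, 0], [0, 0, -0.18, 0, 0, 0], [0, 0, -0.3, 0, 0, 0], [0, 0, -0.42, 0, 0, 0], [0, 0, -0.5, 0, 0, 0], [0, 0, -0.5, 0, 0, 0], [0, 0, -0.5, 0, 0, 0]],
])

```text
time_s: 10.52
tcp_pos: [0.601, 0.3227, 0.2236]
eef_rot: [2.694, 1.616, 0.0]
wrist_force: [0.2, -0.2, -3.8]
finger_gap: 0.234
finger_force: 29.6
```

```bash
python3 - <<'E'
from h import *
o=status.get_obs();print(o['tcp_pos'],o['eef_rot'],o['wrist_force'],o['finger_gap'])
save('side','f.png'); save('top','g.png')
f=cv2.imread('pics/raw_f.png');g=cv2.imread('pics/raw_g.png');p=o['tcp_pos']-[0,0,.05]
T=[]
for n,im,k in(("side",f,1.2),("top",g,1.6)):
    u=proj(n,p).round().astype(int);print(n,u);c=im[u[1]-25:u[1]+25,u[0]-25:u[0]+25];T.append(np.clip(k*cv2.resize(c,(400,400),interpolation=2).astype(float),0,255))
cv2.imwrite('pics/m6.png',np.hstack(T).astype('uint8'))
plan((.5435,.0165,.24),4)
E
```

```text
[0.60103277 0.32267349 0.22363362] [2.69413753e+00 1.61579126e+00 2.35481721e-04] [ 0.2335734  -0.16950696 -3.83330643] 0.23358033076334025
side [291 122]
top [197 173]
t 10.62 yaw now 61.9 tcp [0.5999 0.3223 0.2211] shift [-1.4818  0.4708 -0.0911] turn [-3.000e-04  1.400e-03  3.217e-01] rows 8.1 j [ 0.33  0.33  1.48 -0.    1.34  0.82]
```

View pics/m6.png

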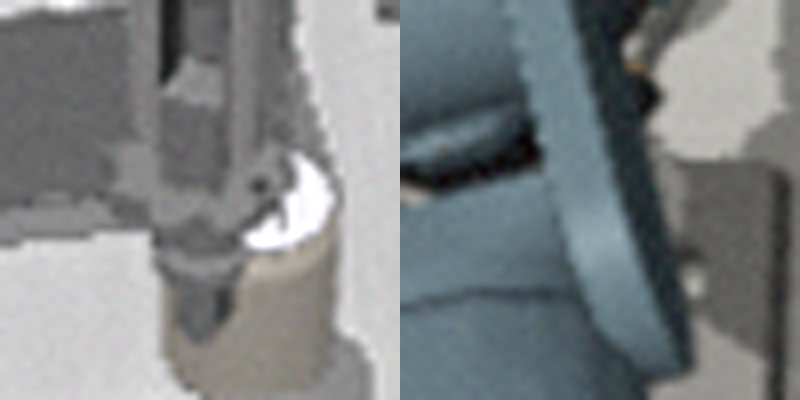

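Side tile: the rotor is held straight, with the collar at (200,255) and a small dark spot on the disc at (265,183), possibly the stud. I'll compare it with the predicted positions.

```bash
python3 - <<'E'
from h import *
np.set_printoptions(linewidth=200)
f=cv2.imread('pics/raw_f.png',0)
T=lambda p:((proj("side",p)-[266,97])*8).round()
a=np.array([.601,.3227]);zf=.1154
print("collar",T([*a,zf+.038]),"foot",T([*a,zf]),"disc",T([*a,zf+.074]))
for k in(62,152,-28,-118):
    r=np.radians(k);e=np.array([np.cos(r),np.sin(r)]);print(k,"stud",T([*(a+.023*e),zf+.076]),"key",T([*(a+.0115*e),zf+.012]),T([*(a+.0115*e),zf+.03]))
print(f[115:124,294:304]); print(f[126:142,282:300])
E
```

```text
collar [198. 247.] foot [197. 329.] disc [198. 166.]
62 stud [225. 123.] key [210. 284.] [210. 246.]
152 stud [138. 145.] key [168. 295.] [168. 256.]
-28 stud [260. 179.] key [227. 312.] [227. 273.]
-118 stud [172. 201.] key [184. 323.] [185. 284.]
[[ 80 105 103  95  89 114 111 100  99 104]
 [ 77 110 105 104 108 122 111  99 139 165]
 [ 77 107 108 108 117 116 107  85 127 189]
 [ 94 109 110 117 113 118 115  96 100 181]
 [ 98 117 113  94  76  93 121 100  96 175]
 [107 115 111  80  52  85 106 101 119 190]
 [115 118 116 108  89  98 101 142 204 205]
 [116 115 117 114  89  74  71 147 221 209]
 [117 114 120 107  69  90 106 132 220 205]]
[[164 168 150  80  83  85  81  84  87  88  84  90  78  79 136 211 217 225]
 [180 182 153  75  79  86  76  84  89  90  86  81  79  74 126 198 227 226]
 [175 177 164 120  99 107 103  87  88  84  85  81  84  98 107 115 137 135]
 [175 178 161 110 103 115 119 105 103 105 107 114 112 113 110 128 144 140]
 [174 177 164 118  80 102 115 118 121 119 115 120 115  84 105 154 151 149]
 [176 176 172 154  99  78  90  94 105 110 101  96  86  84 117 141 140 140]
 [168 175 175 168 122  85  85  81  87  90  93  86  81  97 128 126 119 122]
 [172 172 170 166 129 102  90  85  83  87  78  60  62  97 119 118 116 116]
 [171 173 175 165 130 102  87  79  81  82  81  50  57  97 122 115 114 115]
 [171 169 173 165 130 101  84  82  84  85  83  52  57  94 120 119 115 117]
 [172 174 173 164 129 101  78  76  87  86  77  52  73 116 120 118 117 115]
 [172 172 175 168 130  98  83  76  87  83  79  74 103 122 118 117 117 113]
 [171 174 176 165 128 106 103  83  80  81  82 102 115 116 116 119 115 118]
 [170 173 179 167 126 107 111 101  81  89  97 113 118 115 118 117 114 114]
 [170 175 177 167 125 107 112 113 107 106 111 115 117 117 118 115 116 117]
 [177 174 176 164 131 104 111 114 114 113 117 114 114 118 115 114 120 118]]
```

The stud and key strip both match a key at -28° (tool yaw - 90°). I'll carry the rotor to the hub and turn it to tool yaw ≈ 94°.

Request:
play_rows([
  [[-0.1, 0.03, -0.03, 0, 0, -0.02], [-0.26, 0.08, -0.05, 0, 0, -0.04], [-0.43, 0.14, -0.05, 0, 0, -0.07], [-0.6, 0.19, -0.05, 0, 0, -0.1], [-0.77, 0.245, -0.05, 0, 0, -0.13], [-0.9, 0.29, -0.05, 0, 0, -0.15], [-1, 0.32, -0.05, 0, 0, -0.178], [-1, 0.32, -0.05, 0, 0, -0.178]],
])

```text
time_s: 11.28
tcp_pos: [0.5618, 0.1128, 0.2315]
eef_rot: [-2.144, -2.293, 0.006]
wrist_force: [-0.1, 0.8, -2.8]
finger_gap: 0.234
finger_force: 29.9
```

```bash
python3 -c "
from h import *
plan((.544,.017,.23),94)"
```

```text
t 11.28 yaw now 93.85 tcp [0.5618 0.1128 0.2315] shift [-0.472  -0.1211  0.0083] turn [-0.0014  0.0003 -0.0008] rows 2.3 j [ 0.    0.07  1.75 -0.    1.32 -0.07]
```

Request:
play_rows([
  [[-0.12, -0.03, 0, 0, 0, 0], [-0.27, -0.07, 0, 0, 0, 0], [-0.41, -0.1, 0, 0, 0, 0], [-0.472, -0.121, 0, 0, 0, 0], [-0.472, -0.121, 0, 0, 0, 0], [-0.472, -0.121, 0, 0, 0, 0]],
])

```text
time_s: 11.78
tcp_pos: [0.5454, 0.0207, 0.2329]
eef_rot: [-2.144, -2.294, 0.0]
wrist_force: [-0.5, -0.4, -4.5]
finger_gap: 0.232
finger_force: 29.9
```

```bash
python3 - <<'E'
from h import *
plan((.544,.017,.215),94)
o=status.get_obs();save('side','i.png');save('top','j.png')
p=o['tcp_pos'];f=p-[0,0,.108];T=lambda q:((proj("side",q)-[245,190])*10).round()
print("foot",T(f),"collar",T(f+[0,0,.034]),"hub",T([.544,.017,.096]))
im=cv2.imread('pics/raw_i.png')[190:250,245:305];cv2.imwrite('pics/n.png',cv2.resize(im,(600,600),interpolation=2))
E
```

```text
t 11.78 yaw now 93.86 tcp [0.5454 0.0207 0.2329] shift [-0.0181 -0.0079  0.0893] turn [-0.0005 -0.0004 -0.0008] rows 0.4 j [-0.17 -0.    1.82  0.    1.32 -0.24]
foot [329. 280.] collar [327. 191.] hub [326. 365.]
```

View pics/n.png

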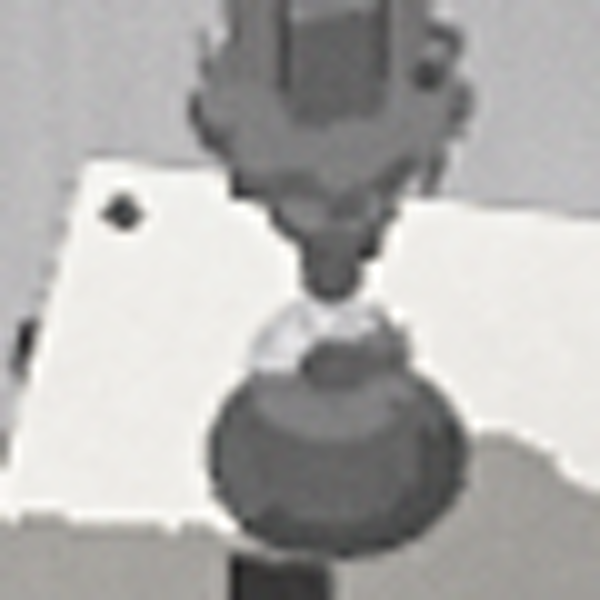

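The rotor hangs above the hub: tip at (331,300), hub axis about (337,369), and slot to the right. I'll centre it and go down.

Request:
play_rows([
  [[-0.02, 0.002, 0, 0, 0, 0], [-0.02, 0.002, 0.05, 0, 0, 0], [-0.02, 0.002, 0.1, 0, 0, 0], [-0.02, 0.002, 0.12, 0, 0, 0], [-0.02, 0.002, 0.14, 0, 0, 0], [-0.02, 0.002, 0.155, 0, 0, 0], [-0.02, 0.002, 0.155, 0, 0, 0]],
])

```text
time_s: 12.47
tcp_pos: [0.546, 0.0166, 0.202]
eef_rot: [-2.143, -2.296, 0.001]
wrist_force: [-0.2, -0.9, -3.4]
finger_gap: 0.232
finger_force: 29.9
```

```bash
python3 -c "
from h import *
plan((.5455,.017,.19),94)"
```

```text
t 12.47 yaw now 93.95 tcp [0.546  0.0166 0.202 ] shift [ 0.0022 -0.0024  0.06  ] turn [-0.0004 -0.0002 -0.0003] rows 0.3 j [-0.18  0.03  1.85  0.    1.26 -0.25]
```

Request:
play_rows([
  [[0, 0, 0.015, 0, 0, 0], [0, 0, 0.03, 0, 0, 0], [0, 0, 0.045, 0, 0, 0], [0, 0, 0.06, 0, 0, 0], [0, 0, 0.06, 0, 0, 0]],
])

```text
time_s: 12.88
tcp_pos: [0.5461, 0.017, 0.1904]
eef_rot: [-2.143, -2.295, -0.001]
wrist_force: [-1.9, 4.1, -1.3]
finger_gap: 0.233
finger_force: 30.0
```

Request:
play_rows([
  [[0, 0, 0.01, 0, 0, 0], [0, 0, 0.015, 0, 0, 0], [0, 0, 0.015, 0, 0, 0]],
])

```text
time_s: 13.13
tcp_pos: [0.5461, 0.0169, 0.1875]
eef_rot: [-2.143, -2.295, -0.001]
wrist_force: [-3.0, 4.6, -0.7]
finger_gap: 0.23
finger_force: 30.0
```

The foot is already 16.7 mm below the mouth, which is past the 12 mm where the key would stand on the hub, so the key has entered the slot. I'll ease the sideways force and push on down.

Request:
play_rows([
  [[0.006, -0.004, 0.01, 0, 0, 0], [0.008, -0.005, 0.025, 0, 0, 0], [0.008, -0.005, 0.04, 0, 0, 0], [0.008, -0.005, 0.04, 0, 0, 0]],
])

```text
time_s: 13.47
tcp_pos: [0.5456, 0.0175, 0.1799]
eef_rot: [2.143, 2.296, -0.0]
wrist_force: [-1.6, 2.1, 2.0]
finger_gap: 0.232
finger_force: 30.0
```

Request:
play_rows([
  [[0, 0, 0.015, 0, 0, 0], [0, 0, 0.03, 0, 0, 0], [0, 0, 0.045, 0, 0, 0], [0, 0, 0.045, 0, 0, 0]],
])

```text
time_s: 13.8
tcp_pos: [0.5457, 0.0175, 0.172]
eef_rot: [2.143, 2.296, -0.0]
wrist_force: [-3.4, 1.3, 5.8]
finger_gap: 0.23
finger_force: 30.0
```

```bash
python3 -c "
from h import *
plan((.5455,.017,.1702),94);o=status.get_obs();print(o['wrist_force'],o['torque'])"
```

```text
t 13.8 yaw now 93.95 tcp [0.5457 0.0175 0.172 ] shift [-0.0025 -0.0013  0.0088] turn [ 0.0002  0.0003 -0.0003] rows 0.0 j [-0.18  0.06  1.87 -0.    1.2  -0.24]
[-3.37719266  1.33631082  5.83106015] [ 0.35577302  0.69420974 -0.01318443]
```

Request:
play_rows([
  [[0, -0.003, 0.006, 0, 0, 0], [0, -0.003, 0.013, 0, 0, 0], [0, -0.003, 0.02, 0, 0, 0], [0, -0.003, 0.02, 0, 0, 0]],
])

```text
time_s: 14.13
tcp_pos: [0.5458, 0.0175, 0.1701]
eef_rot: [2.142, 2.295, 0.001]
wrist_force: [-5.9, 2.3, 15.3]
finger_gap: 0.235
finger_force: 30.0
```

Request:
play_rows([
  [[0, 0, 0.005, 0, 0, 0], [0, 0, 0.008, 0, 0, 0], [0, 0, 0.008, 0, 0, 0]],
])

```text
time_s: 14.38
tcp_pos: [0.5459, 0.0176, 0.1701]
eef_rot: [2.142, 2.296, 0.001]
wrist_force: [-10.2, 3.6, 24.1]
finger_gap: 0.235
finger_force: 30.1
```

Request:
play_rows([
  [[0, -0.006, 0, 0, 0, 0], [0, -0.008, 0, 0, 0, 0], [0, -0.008, 0, 0, 0, 0], [0, -0.008, 0, 0, 0, 0], [0, -0.008, 0, 0, 0, 0], [0, -0.008, 0, 0, 0, 0]],
])

```text
time_s: 14.88
tcp_pos: [0.5455, 0.0175, 0.1701]
eef_rot: [2.14, 2.294, 0.005]
wrist_force: [-5.6, 4.2, 21.0]
finger_gap: 0.231
finger_force: 30.0
```

```bash
python3 - <<'E'
from h import *
side=camera('side')[:,:,::-1]; d=cv2.imread('pics/raw_d.png')
# clip still there: dark mask on guard, before (after release) vs now
for im in(d,side):
    yy,xx=np.nonzero(im[245:272,262:285].max(2)<75);print(len(xx),xx.mean()+262,yy.mean()+245)
o=status.get_obs();print(o['tcp_pos'],o['wrist_force'],o['finger_gap'],o['time_s'])
E
```

```text
231 272.06493506493507 258.7012987012987
216 271.9583333333333 257.81944444444446
[0.54548196 0.01750565 0.17005219] [-5.64246972  3.81761945 19.14586007] 0.22824316651677481 14.9333
```

The shaft is home and steady, with the TCP at 0.1701 m against 0.1702 expected. The clip is still in place on the guard, so I'll hand the job in.

```bash
python3 -c "
from plant import arm
print(arm.finish_job())"
```

```text
the job is handed in; nothing more can be done
None
```

The job is handed in at about 15 s of the 54 s allowed: the clip sits upright on the guard plate, and the rotor is keyed and pressed home at about 20 N, still gripped. I took no final pictures of the jar, bottle, beaker, cup, tub or paddle shaft, but no unexpected contact forces showed up on the way.

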